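# Put the microscope's optics away by kind

### The arm

A 6-joint arm with a two-finger parallel gripper is mounted at the origin on the work surface. World frame = base frame: x ahead of the robot, y to its left, z up, the work surface at z = 0. Lengths are in m, angles in rad, forces in N, time in s.
With the tool pointing down it reaches from about 0.35 to 0.775 m from the base axis. Payload 5.5 kg.
Tool frame: the origin (TCP) lies midway between the tips of the shut fingers; the grasp point (between the pads) lies 19 mm behind it; z points along the fingers, y is the line along which they close (so a half turn about z gives the same grasp; the last joint's range is limited). The gripper opens to 85 mm and grips with 20 to 120 N. Pads are 22 mm wide; open, the fingers measure 114 mm over their backs; the gripper's body (76 mm by 85 mm) begins 54 mm behind the grasp point. The pads swing forward as they close: fully open they stand 13 mm farther back than shut.
Start: joints at [0.977, 0.313, 0.046, 1.304, 0, 1.431], TCP at [0.252, 0.517, 0.231] pointing down, gripper open.
Joint ranges: [-2.76, 2.76], [-0.86, 1.69], [-1.03, 1.26], [-2.2, 2.34], [-1.47, 1.5], [-3.14, 3.14]. Speed limits (rad/s): [2.57, 2.57, 3.14, 3.14, 3.14, 3.14].

### API

Orientations are given as a unit quaternion [w, x, y, z].
In Python, from workcell import telemetry, imaging, env gives the robot as it stands. The module is installed in compiled form; this text tells all that it offers.
- The arm moves only by the tool step_arm, never from a script. Its argument "moves" is a list of rows, each a list of 3 entries, a list of its own where there are three numbers: the shift along the tool's x, y, z in mm, then the turn, a rotation vector about the tool's x, y, z in rad, then the finger opening in mm, from 0 to 85.4. A call has 1 to 8 rows; each row is the pose to reach, as a shift and turn from the pose commanded when the call began, along the tool's axes at that moment; what a row does not reach only later rows make up. A row lasts 1/12 s, in which the tool goes at most 41.7 mm and 7.16 degrees, less where a joint would pass 70% of its speed; a pose out of reach is approached as far as the arm can. A call with a gripper value outside its range is refused whole. The fingers move at their own pace and stop on an object; "grip_force" is the grip in N (left out, the last holds). Time passes only in rows, so rows that repeat a pose let the fingers close. It gives the time, the measured TCP pose, the force, the opening and the grip force at its end, in the units of the state.
- telemetry.get_state(): the state, without advancing time (a new reading comes with each control period).
- imaging.read_camera(name): name is "scene" or "top" or "wrist"; returns the picture (384x512x3 uint8, red, green, blue); there is no depth.
- imaging.camera_params(name): a dict with "camera_matrix" (3x3 intrinsics, pixels), "pose" (4x4, takes a point from camera to world coordinates). Camera axes: x right, y up, looking along -z (the intrinsics and any distortion apply to the point x, -y, -z); pixel columns grow to the right and rows downward; lengths in m; the calibration is good to about 2 mm. The wrist camera is an equidistant fisheye: a pixel r from the principal point sees the ray r / f radians off the axis. A picture is of the moment at which its call begins: read the wrist's pose just before it. camera_params takes no time and is no camera call; for the wrist camera it gives the pose at the moment of the call.
- env.hand_in(): hands the job in; it is judged then, once.
The state is a dict: "clock": time; "joint_pos": joint angles; "qvel": joint speeds; "tau": joint torques, N m; "tcp_pos": TCP position; "orientation": TCP orientation; "wrist_force": force on the tool from outside, world axes, zero at the start; "ft_torque": the same for the moment, N m; "finger_gap": finger opening in m; "grip_force": force on a finger pad.
Only numpy, scipy, OpenCV 4.12 (cv2) and the standard library are available. Lean on these libraries where they do the work, as an engineer would, in place of code of your own. Each camera call takes 0.05 s, during which the arm holds its last target. There are 200 camera calls.

### The job

Sort the loose microscope parts on the lab bench: the two black eyepieces go into the tray with the square bays, one in each bay; the two steel objectives into the block with the round wells, one in each well (either way round); and the small white oil bottle into the round steel dish. Set each one down upright on the floor of its place without dropping it or knocking it over, leave the specimen jar and the slide box undisturbed, and let go of everything.

Things in the scene. Friction and masses are not known exactly. Their poses are not given: they have to be found in the camera images.
- eyepiece_tall: The taller of two black microscope eyepieces, 58 mm tall, about 90 g: a 30 mm wide tube for the lowest 16 mm, then a 38 mm wide head, plain round from 18 to 40 mm height, narrowing slightly to a flat 35 mm wide top with a lens disc. Stands upright on the bench, loose. Origin: centre of its underside, z up; round, so its yaw means nothing.
- eyepiece_short: The shorter black eyepiece, 46 mm tall, about 90 g, otherwise the same: 30 mm wide tube for the lowest 16 mm, 38 mm wide head from 18 to 40 mm height, flat 35 mm wide top with a lens disc. Stands upright on the bench, loose. Origin: centre of its underside, z up; round, so its yaw means nothing.
- objective_long: The longer of two bright steel microscope objectives, 60 mm tall, about 100 g: 22 mm wide foot 4 mm high, a 26 mm wide round barrel from 5 to 42 mm height, then a cone narrowing to a 12 mm wide nose at the top. Stands upright on the bench, loose. Origin: centre of its underside, z up; round, so its yaw means nothing.
- objective_short: The shorter steel objective, 44 mm tall, about 100 g: 22 mm wide foot 4 mm high, a 26 mm wide round barrel from 5 to 34 mm height, then a cone narrowing to a 12 mm wide nose at the top. Stands upright on the bench, loose. Origin: centre of its underside, z up; round, so its yaw means nothing.
- oil_bottle: Small closed white bottle for immersion oil, 66 mm tall, about 50 g: 30 mm wide round body up to 44 mm height, a shoulder, and an 18 mm wide black cap from 50 mm to the top. Stands upright on the bench, loose. Origin: centre of its underside, z up; round, so its yaw means nothing.
- eyepiece_tray: White plastic tray with two square bays side by side, fixed to the bench, 70 mm (x) by 130 mm (y) outside, 18 mm high. Walls and the divider are 4 mm thick, the inner floor lies 4 mm above the bench, each bay is about 62 by 59 mm. Origin: centre of its underside; z up; the bay centres lie at x 0, y +31.5 and y -31.5 mm in its own frame.
- objective_block: White plastic block with two round wells side by side, fixed to the bench, 70 mm (x) by 130 mm (y), 18 mm high. The wells are 47 mm wide and 14 mm deep, their floors 4 mm above the bench. Origin: centre of its underside; z up; the well centres lie at x 0, y +31 and y -31 mm in its own frame.
- drip_dish: Round shallow steel dish, fixed to the bench, 64 mm wide outside, 12 mm high, rim wall 3 mm, inner floor 4 mm above the bench. Origin: centre of its underside, z up.
- specimen_jar: Bystander: loose white specimen jar with a grey lid, 52 mm wide, 55 mm tall, upright. Origin: centre of its underside, z up.
- slide_box: Bystander: loose flat white box for microscope slides, 80 mm (x) by 58 mm (y), 30 mm high, with a black seam and a small steel catch on its -x side. Origin: centre of its underside, z up.

How it is judged:
By the outcome, as a careful person would: the job done as asked, in the order asked, and still so for the second after the job is handed in, with the robot touching nothing.
It also fails if it takes over 125 s, if anything falls off the work surface, if the arm or the gripper's body presses on something with over 40 N, if the wrist force passes 120 N, or if a joint passes its speed limit or range.

## Working session

There is one attempt and no reset: what is moved stays moved. The work goes in short steps, Python scripts to look and compute and a tool call to move; the robot and the scene stay as the last step left them, time stands still between calls to the robot, and variables do not carry over. Pictures are saved under pics/ and viewed, at most 16 in all, crops included, and the job is handed in when it is done.

Besides the shell and the picture viewer there is one more tool, called after "Call:" as a command line: name --argument value ..., lists and objects as JSON in quotes. step_arm: Moves the arm, as the interface text tells. Its arguments: {"type":"object","properties":{"moves":{"type":"array"},"grip_force":{"type":"number"}},"required":["moves"]}

```bash
mkdir -p pics; python3 - <<'E'
from workcell import telemetry, imaging
import cv2
s=telemetry.get_state();print(s['clock'],s['tcp_pos'],s['orientation'],s['finger_gap'])
for n in ['top','scene']:
    cv2.imwrite(f'pics/{n}0.png',imaging.read_camera(n)[:,:,::-1]);p=imaging.camera_params(n);print(n,p)
E
```

```text
0.0 [0.25175582 0.51637558 0.23040932] [-3.26808956e-04  2.24946242e-01  9.74370732e-01 -8.70305654e-04] 0.08546905032610291
top {'camera_matrix': array([[363.36699884,   0.        , 253.73079547],
       [  0.        , 363.36699884, 188.30243465],
       [  0.        ,   0.        ,   1.        ]]), 'pose': array([[-0.03172606,  0.97244346, -0.23097008,  0.30267269],
       [-0.999486  , -0.03193113,  0.00285117, -0.01408876],
       [-0.00460253,  0.23094182,  0.97295667,  0.91945473],
       [ 0.        ,  0.        ,  0.        ,  1.        ]])}
scene {'camera_matrix': array([[451.2047586 ,   0.        , 257.44939883],
       [  0.        , 451.2047586 , 191.14271577],
       [  0.        ,   0.        ,   1.        ]]), 'pose': array([[-0.81881412, -0.46588132,  0.33540726,  0.82663935],
       [ 0.57400771, -0.65666465,  0.48918983,  0.50917624],
       [-0.00765431,  0.59308189,  0.80510576,  0.86697377],
       [ 0.        ,  0.        ,  0.        ,  1.        ]])}
```

View pics/top0.png

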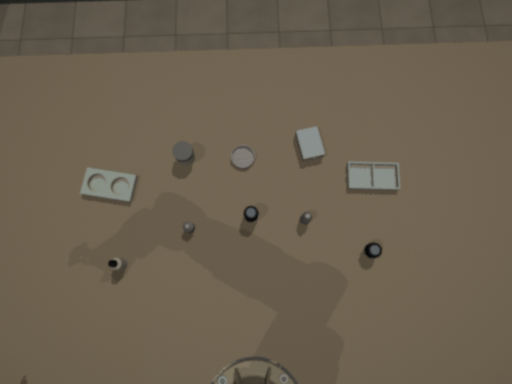

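View pics/scene0.png

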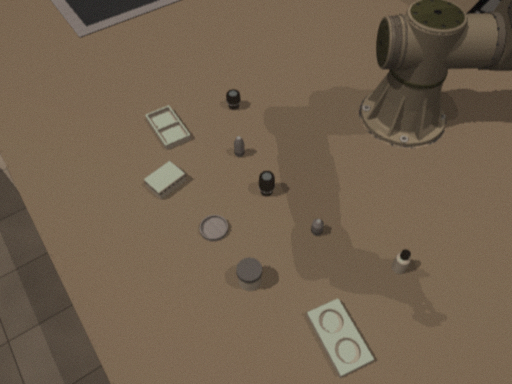

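```bash
python3 - <<'E'
import cv2
i=cv2.imread('pics/top0.png')
a=cv2.resize(i[125:285,75:275],None,fx=4,fy=4,interpolation=3)[:600]
b=cv2.resize(i[125:275,225:425],None,fx=4,fy=4,interpolation=3)
cv2.imwrite('pics/a.png',cv2.convertScaleAbs(a,alpha=1.5,beta=15));cv2.imwrite('pics/b.png',cv2.convertScaleAbs(b,alpha=1.5,beta=15))
E
```

```text
(no output)
```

View pics/a.png

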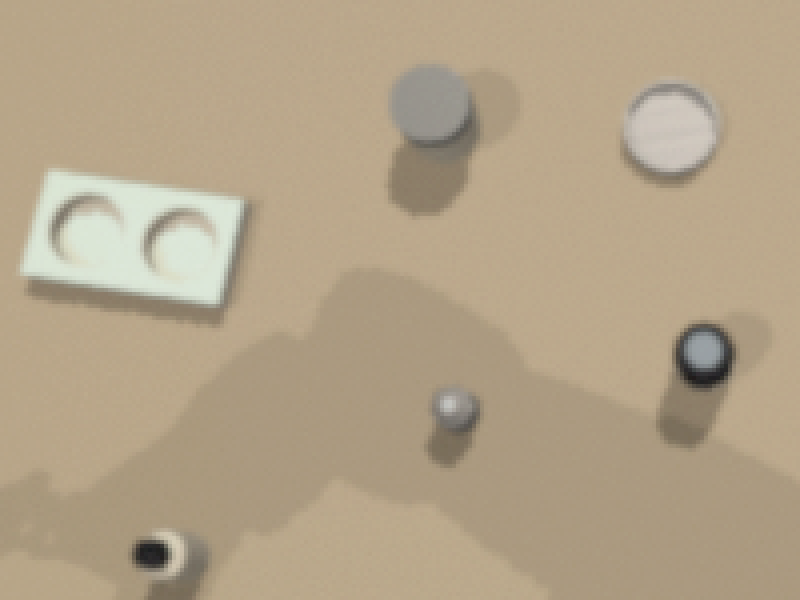

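View pics/b.png

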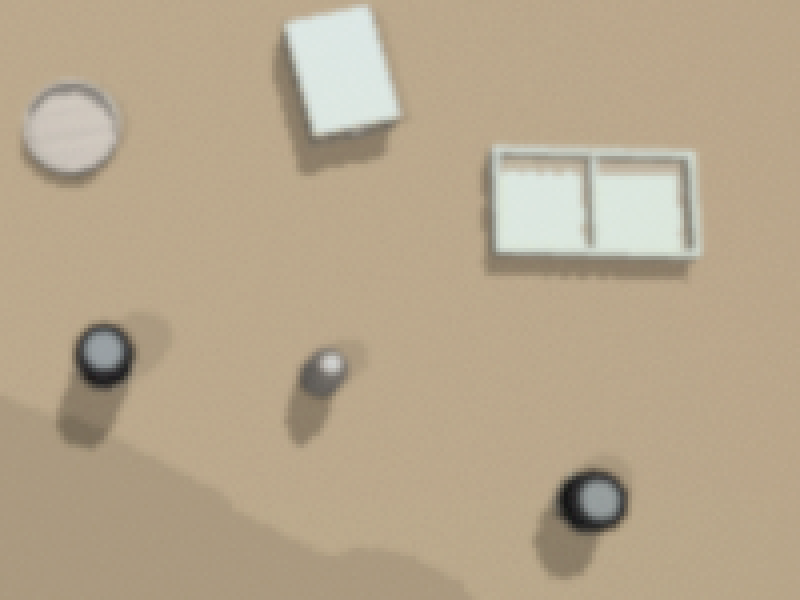

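```bash
cat > h.py <<'E'
import numpy as np
from workcell import telemetry, imaging
from scipy.spatial.transform import Rotation as R
def ray(n,u,v,P=None):
    p=P or imaging.camera_params(n);K=p['camera_matrix'];T=p['pose']
    x=(u-K[0,2])/K[0,0];y=(v-K[1,2])/K[1,1]
    if n=='wrist':
        r=np.hypot(x,y)+1e-9;d=np.array([x/r*np.sin(r),y/r*np.sin(r),np.cos(r)])
    else: d=np.array([x,y,1.])
    return T[:3,3],T[:3,:3]@(d*[1,-1,-1])
def onz(n,u,v,z,P=None):
    o,d=ray(n,u,v,P);return o+d*(z-o[2])/d[2]
def tri(a,b):
    M=np.zeros((3,3));r=np.zeros(3)
    for o,d in(a,b):
        d=d/np.linalg.norm(d);Q=np.eye(3)-np.outer(d,d);M+=Q;r+=Q@o
    return np.linalg.solve(M,r)
def go(x,y,z=None,ang=None):
    """shift (mm) in tool axes and turn to reach world target"""
    s=telemetry.get_state();q=s['orientation'];Rt=R.from_quat([q[1],q[2],q[3],q[0]])
    d=np.array([x,y,s['tcp_pos'][2] if z is None else z])-s['tcp_pos']
    return Rt.inv().apply(d)*1000
E
python3 - <<'E'
from h import *
np.set_printoptions(precision=4,suppress=True)
A=lambda x,y:(75+x/4-.375,125+y/4-.375)
B=lambda x,y:(225+x/4-.375,125+y/4-.375)
for n,p,z in [('block',A(134,238),.018),('wellL',A(87,230),.018),('wellR',A(180,244),.018),('jar',A(430,105),.055),('dish',A(671,129),.012),('bottle',A(151,554),.066),
 ('tray',B(595,202),.018),('trayL',B(493,199),.018),('trayR',B(698,205),.018),('box',B(343,71),.03),('eyeA58',A(704,351),.058),('eyeB46',B(600,500),.046),('objA44',A(451,407),.044),('objB60',B(330,364),.06)]:
    print(n,onz('top',*p,z)[:2])
for n,p,q in [('eyeA',A(704,351),(267,176)),('eyeB',B(600,500),(233,93)),('objA',A(451,407),(319,220)),('objB',B(330,364),(239,138)),('bottle',A(151,554),(405,254))]:
    print(n,tri(ray('top',*p),ray('scene',*q)))
p=imaging.camera_params('wrist');print(p, telemetry.get_state()['joint_pos'])
E
```

```text
block [0.5399 0.3557]
wellL [0.5462 0.3862]
wellR [0.535 0.326]
jar [0.6102 0.1599]
dish [0.6037 0.0103]
bottle [0.3388 0.3148]
tray [ 0.5413 -0.3249]
trayL [ 0.5455 -0.2597]
trayR [ 0.5372 -0.3906]
box [ 0.6313 -0.1673]
eyeA58 [ 0.4481 -0.0073]
eyeB46 [ 0.3512 -0.2985]
objA44 [0.4212 0.1467]
objB60 [ 0.4355 -0.1419]
eyeA [ 0.4474 -0.0065  0.0569]
eyeB [ 0.3504 -0.2977  0.0459]
objA [0.4203 0.148  0.0429]
objB [ 0.4348 -0.1412  0.0583]
bottle [0.3386 0.3181 0.0588]
{'camera_matrix': array([[297.3186,   0.    , 253.641 ],
       [  0.    , 297.3186, 190.0863],
       [  0.    ,   0.    ,   1.    ]]), 'pose': array([[ 0.4387, -0.8645, -0.2454,  0.1893],
       [ 0.8986,  0.4216,  0.1211,  0.547 ],
       [-0.0012, -0.2737,  0.9618,  0.3744],
       [ 0.    ,  0.    ,  0.    ,  1.    ]])} [0.9774 0.3139 0.0451 1.3036 0.     1.4312]
```

Call:
step_arm --moves '[[[-200, -190, 20], [0, 0, 1.0], 85], [[-200, -190, 20], [0, 0, 1.0], 85], [[-200, -190, 20], [0, 0, 1.0], 85], [[-200, -190, 20], [0, 0, 1.0], 85], [[-200, -190, 20], [0, 0, 1.0], 85], [[-200, -190, 20], [0, 0, 1.0], 85], [[-200, -190, 20], [0, 0, 1.0], 85], [[-200, -190, 20], [0, 0, 1.0], 85]]' --grip_force 40

```text
clock: 0.77
tcp_pos: [0.3492, 0.2543, 0.2106]
orientation: [0.0, 0.669, 0.743, -0.001]
wrist_force: [0.1, -0.0, 0.3]
finger_gap: 0.0848
grip_force: 0.0
```

```bash
cat >> h.py <<'E'
def plan(x,y,z,yaw=0.):
    "tool y at world angle yaw, tool z down"
    s=telemetry.get_state();q=s['orientation'];Rt=R.from_quat([q[1],q[2],q[3],q[0]])
    c,n=np.cos(yaw),np.sin(yaw)
    G=R.from_matrix(np.array([[-n,c,0],[c,n,0],[0,0,-1]]))
    print('t %.2f'%s['clock'],'tcp',np.round(s['tcp_pos'],4),'shift',np.round(Rt.inv().apply(np.array([x,y,z])-s['tcp_pos'])*1000,1),'turn',np.round((Rt.inv()*G).as_rotvec(),4),'j',np.round(s['joint_pos'],2),'F',np.round(s['wrist_force'],1),'gap',s['finger_gap'],s['grip_force'])
E
python3 -c "
from h import *
plan(.4477,-.0069,.13)"
```

```text
t 0.77 tcp [0.3492 0.2543 0.2106] shift [-270.    70.6   81.1] turn [-0.0009  0.002   0.1053] j [ 0.44  0.05 -0.33  1.19 -0.    1.91] F [ 0.1 -0.   0.3] gap 0.08476874447416041 0.0
```

Call:
step_arm --moves '[[[-270, 70, 80], [0, 0, 0.105], 85], [[-270, 70, 80], [0, 0, 0.105], 85], [[-270, 70, 80], [0, 0, 0.105], 85], [[-270, 70, 80], [0, 0, 0.105], 85], [[-270, 70, 80], [0, 0, 0.105], 85], [[-270, 70, 80], [0, 0, 0.105], 85], [[-270, 70, 80], [0, 0, 0.105], 85], [[-270, 70, 80], [0, 0, 0.105], 85]]'

```text
clock: 1.43
tcp_pos: [0.4512, -0.0071, 0.1294]
orientation: [0.001, 0.705, 0.709, -0.001]
wrist_force: [0.8, 0.1, -0.0]
finger_gap: 0.085
grip_force: 0.0
```

```bash
python3 -c "
from h import *
import cv2
plan(.4477,-.0069,.08)
p=imaging.camera_params('wrist');im=imaging.read_camera('wrist')
cv2.imwrite('pics/w1.png',im[:,:,::-1]);np.savez('pics/w1.npz',**p)"
```

```text
t 1.43 tcp [ 0.4512 -0.0071  0.1294] shift [ 0.3 -3.5 49.4] turn [-0.0004  0.0019  0.0048] j [-0.19  0.14 -0.44  0.99 -0.    1.37] F [ 0.8  0.1 -0. ] gap 0.08504923993574233 0.0
```

View pics/w1.png

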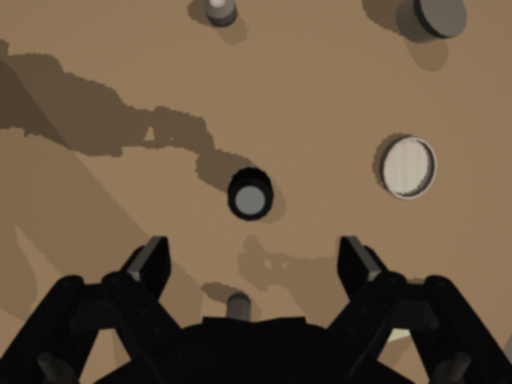

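```bash
python3 -c "
from h import *
p=dict(np.load('pics/w1.npz'))
print(onz('wrist',250,200,.058,p),onz('wrist',409,167,.012,p),onz('wrist',217,3,.044,p))
plan(.4477,-.0069,.08)"
```

```text
[ 0.44823287 -0.00690911  0.058     ] [0.60392663 0.0121119  0.012     ] [0.42204659 0.14694483 0.044     ]
t 1.48 tcp [ 0.4499 -0.0045  0.13  ] shift [-2.4 -2.1 50. ] turn [-0.0018 -0.0001  0.0058] j [-0.19  0.13 -0.44  1.   -0.    1.38] F [-0.3  0.1  0.3] gap 0.08471376099859551 0.0
```

Call:
step_arm --moves '[[[-2, -2, 30], [0, 0, 0.006], 85], [[-2, -2, 60], [0, 0, 0.006], 85], [[-2, -2, 90], [0, 0, 0.006], 85], [[-2, -2, 110], [0, 0, 0.006], 85], [[-2, -2, 115], [0, 0, 0.006], 85], [[-2, -2, 115], [0, 0, 0.006], 85], [[-2, -2, 115], [0, 0, 0.006], 85]]'

```text
clock: 2.07
tcp_pos: [0.4478, -0.003, 0.017]
orientation: [0.0, 0.705, 0.71, 0.0]
wrist_force: [1.2, -0.2, 0.5]
finger_gap: 0.0851
grip_force: 0.0
```

```bash
python3 -c "
from h import *
plan(.448,-.0069,.0155)"
```

```text
t 2.07 tcp [ 0.4478 -0.003   0.017 ] shift [-3.9  0.2  1.5] turn [ 0.0002 -0.0001  0.0071] j [-0.19  0.26 -0.61  0.7   0.    1.38] F [ 1.2 -0.2  0.5] gap 0.08507781842814499 0.0
```

Call:
step_arm --moves '[[[-4, 0, 1.5], [0, 0, 0.007], 85], [[-4, 0, 1.5], [0, 0, 0.007], 60], [[-4, 0, 1.5], [0, 0, 0.007], 45], [[-4, 0, 1.5], [0, 0, 0.007], 30], [[-4, 0, 1.5], [0, 0, 0.007], 30], [[-4, 0, 1.5], [0, 0, 0.007], 30], [[-4, 0, 1.5], [0, 0, 0.007], 30], [[-4, 0, 1.5], [0, 0, 0.007], 30]]' --grip_force 40

```text
clock: 2.73
tcp_pos: [0.4481, -0.0077, 0.0155]
orientation: [0.0, 0.708, 0.707, 0.0]
wrist_force: [-1.3, 1.1, 5.1]
finger_gap: 0.0368
grip_force: 39.6
```

```bash
python3 -c "
from h import *
plan(.448,-.0069,.0155)"
```

```text
t 2.73 tcp [ 0.4481 -0.0077  0.0155] shift [ 0.8 -0.1  0. ] turn [ 0.0011  0.0001 -0.0012] j [-0.2   0.26 -0.61  0.7   0.    1.38] F [-1.3  1.1  5.1] gap 0.036784206815217525 39.62490994337713
```

Call:
step_arm --moves '[[[0, 0, -5], [0, 0, 0], 30], [[0, 0, -15], [0, 0, 0], 30], [[0, 0, -40], [0, 0, 0], 30], [[0, 0, -75], [0, 0, 0], 30], [[0, 0, -110], [0, 0, 0], 30], [[-20, 5, -115], [0, 0, 0], 30], [[-55, 15, -115], [0, 0, 0], 30], [[-90, 25, -115], [0, 0, 0], 30]]'

```text
clock: 3.4
tcp_pos: [0.4733, -0.0981, 0.1315]
orientation: [0.001, 0.706, 0.708, 0.001]
wrist_force: [0.8, -0.0, -1.2]
finger_gap: 0.0369
grip_force: 40.2
```

Call:
step_arm --moves '[[[-40, 10, 0], [0, 0, 0], 30], [[-80, 20, 0], [0, 0, 0], 30], [[-120, 30, 0], [0, 0, 0], 30], [[-160, 40, 0], [0, 0, 0], 30], [[-200, 50, 0], [0, 0, 0], 30], [[-230, 60, 0], [0, 0, 0], 30], [[-250, 65, 0], [0, 0, 0], 30], [[-258, 66, 0], [0, 0, 0], 30]]'

```text
clock: 4.07
tcp_pos: [0.5386, -0.3593, 0.1293]
orientation: [0.0, 0.708, 0.706, -0.0]
wrist_force: [-0.6, -0.8, -1.0]
finger_gap: 0.0367
grip_force: 40.2
```

```bash
python3 -c "
from h import *
import cv2
plan(.5393,-.3563,.08)
p=imaging.camera_params('wrist');im=imaging.read_camera('wrist')
cv2.imwrite('pics/w2.png',im[:,:,::-1]);np.savez('pics/w2.npz',**p)"
```

```text
t 4.07 tcp [ 0.5386 -0.3593  0.1293] shift [ 3.   0.6 49.3] turn [ 0.0004  0.0008 -0.0038] j [-0.71  0.5   0.07  1.14 -0.    0.86] F [-0.6 -0.8 -1. ] gap 0.03669198476750883 40.23777013120707
```

View pics/w2.png

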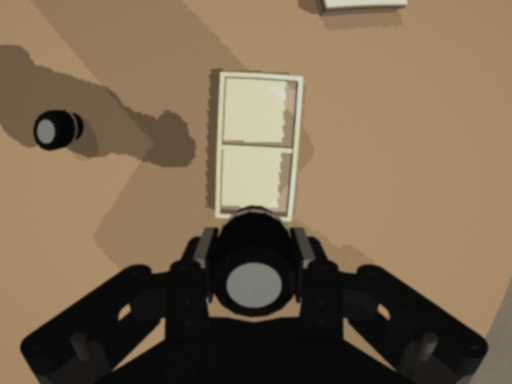

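```bash
python3 -c "
from h import *
p=dict(np.load('pics/w2.npz'))
c=[onz('wrist',u,v,.018,p) for u,v in [(220,72),(303,76),(292,219),(216,215)]]
print(np.round(c,4),np.mean(c,0)); print(onz('wrist',45,131,.046,p))
plan(.5393,-.3563,.08)"
```

```text
[[ 0.5105 -0.2586  0.018 ]
 [ 0.5808 -0.2619  0.018 ]
 [ 0.5739 -0.3905  0.018 ]
 [ 0.5037 -0.3862  0.018 ]] [ 0.5421913  -0.32431211  0.018     ]
[ 0.34886664 -0.29778399  0.046     ]
t 4.12 tcp [ 0.5383 -0.359   0.1292] shift [ 2.7  1.  49.2] turn [ 0.0001  0.0007 -0.0039] j [-0.71  0.49  0.07  1.14 -0.    0.86] F [ 0.8 -0.9 -0.9] gap 0.036499896582277105 40.2384275989607
```

Call:
step_arm --moves '[[[3, 1, 35], [0, 0, 0], 30], [[3, 1, 70], [0, 0, 0], 30], [[3, 1, 92], [0, 0, 0], 30], [[3, 1, 98], [0, 0, 0], 30], [[3, 1, 100], [0, 0, 0], 30], [[3, 1, 100], [0, 0, 0], 30]]'

```text
clock: 4.62
tcp_pos: [0.5395, -0.352, 0.0305]
orientation: [-0.0, 0.707, 0.707, 0.0]
wrist_force: [-0.6, 0.2, 0.3]
finger_gap: 0.0367
grip_force: 40.2
```

```bash
python3 -c "
from h import *
plan(.5393,-.3563,.0195)"
```

```text
t 4.62 tcp [ 0.5395 -0.352   0.0305] shift [-4.3 -0.2 11. ] turn [ 0.0001 -0.0002 -0.0002] j [-0.7   0.56 -0.08  0.93  0.    0.87] F [-0.6  0.2  0.3] gap 0.03665630909412325 40.246775889827404
```

Call:
step_arm --moves '[[[-4, 0, 3], [0, 0, 0], 30], [[-4, 0, 6], [0, 0, 0], 30], [[-4, 0, 8], [0, 0, 0], 30], [[-4, 0, 9.5], [0, 0, 0], 30], [[-4, 0, 10.5], [0, 0, 0], 30], [[-4, 0, 10.5], [0, 0, 0], 30]]'

```text
clock: 5.12
tcp_pos: [0.5394, -0.3569, 0.0196]
orientation: [0.0, 0.707, 0.707, 0.0]
wrist_force: [0.7, 0.9, 0.4]
finger_gap: 0.0365
grip_force: 40.4
```

```bash
python3 -c "
from h import *
plan(.5393,-.3563,.0195)"
```

```text
t 5.12 tcp [ 0.5394 -0.3569  0.0196] shift [ 0.6 -0.1  0.1] turn [ 0.0005  0.0003 -0.0011] j [-0.71  0.58 -0.08  0.91  0.    0.86] F [0.7 0.9 0.4] gap 0.03647671173711771 40.360932758194394
```

Call:
step_arm --moves '[[[0, 0, 0.5], [0, 0, 0], 30], [[0, 0, 0.5], [0, 0, 0], 30]]'

```text
clock: 5.28
tcp_pos: [0.5394, -0.3569, 0.0196]
orientation: [0.0, 0.707, 0.707, -0.0]
wrist_force: [-1.9, -0.0, 5.0]
finger_gap: 0.0368
grip_force: 40.7
```

Call:
step_arm --moves '[[[0, 0, 0.5], [0, 0, 0], 30], [[0, 0, 0.5], [0, 0, 0], 30]]'

```text
clock: 5.45
tcp_pos: [0.5395, -0.357, 0.0196]
orientation: [0.001, 0.707, 0.707, -0.0]
wrist_force: [-3.0, 1.7, 6.7]
finger_gap: 0.0368
grip_force: 41.1
```

Call:
step_arm --moves '[[[0, 0, 0], [0, 0, 0], 42], [[0, 0, 0], [0, 0, 0], 50], [[0, 0, 0], [0, 0, 0], 65], [[0, 0, 0], [0, 0, 0], 80], [[0, 0, -10], [0, 0, 0], 85], [[0, 0, -40], [0, 0, 0], 85], [[0, 0, -80], [0, 0, 0], 85], [[0, 0, -110], [0, 0, 0], 85]]'

```text
clock: 6.12
tcp_pos: [0.5394, -0.3567, 0.1309]
orientation: [0.0, 0.707, 0.707, 0.0]
wrist_force: [0.0, -0.5, -0.0]
finger_gap: 0.085
grip_force: 0.0
```

```bash
python3 -c "
from h import *
plan(.350,-.298,.12)"
```

```text
t 6.12 tcp [ 0.5394 -0.3567  0.1309] shift [  58.6 -189.5   10.8] turn [ 0.0006  0.0003 -0.0009] j [-0.71  0.49  0.07  1.14  0.    0.86] F [ 0.  -0.5 -0. ] gap 0.08500824725403168 0.0
```

Call:
step_arm --moves '[[[10, -35, 0], [0, 0, 0], 85], [[22, -72, 0], [0, 0, 0], 85], [[34, -110, 0], [0, 0, 0], 85], [[46, -147, 0], [0, 0, 0], 85], [[56, -180, 10], [0, 0, 0], 85], [[58.5, -189, 25], [0, 0, 0], 85], [[58.5, -189, 25], [0, 0, 0], 85], [[58.5, -189, 25], [0, 0, 0], 85]]'

```text
clock: 6.78
tcp_pos: [0.3503, -0.2981, 0.1038]
orientation: [0.0, 0.708, 0.706, 0.0]
wrist_force: [0.2, -0.4, 0.1]
finger_gap: 0.085
grip_force: 0.0
```

```bash
python3 -c "
from h import *
import cv2
plan(.350,-.298,.0155)
p=imaging.camera_params('wrist');im=imaging.read_camera('wrist')
cv2.imwrite('pics/w3.png',im[:,:,::-1]);np.savez('pics/w3.npz',**p)"
```

```text
t 6.78 tcp [ 0.3503 -0.2981  0.1038] shift [ 0.1 -0.3 88.3] turn [ 0.0005  0.     -0.0019] j [-0.88  0.18 -0.46  0.93  0.    0.69] F [ 0.2 -0.4  0.1] gap 0.0849822590665062 0.0
```

View pics/w3.png

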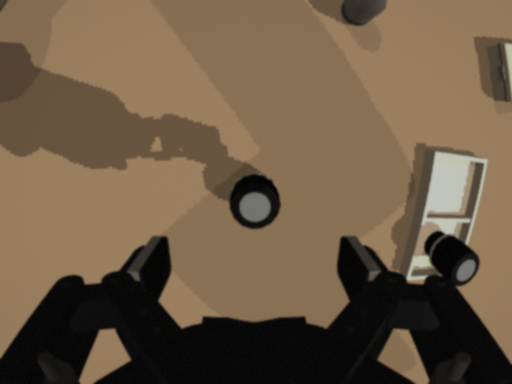

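```bash
python3 -c "
from h import *
p=dict(np.load('pics/w3.npz'))
a=onz('wrist',255,207,.046,p);print(a,onz('wrist',466,270,.062,p))
plan(a[0],a[1],.0155)"
```

```text
[ 0.35104536 -0.29865673  0.046     ] [ 0.54122273 -0.35676587  0.062     ]
t 6.83 tcp [ 0.3513 -0.299   0.1043] shift [ 0.4 -0.4 88.8] turn [ 0.0015  0.0013 -0.0013] j [-0.88  0.18 -0.46  0.93  0.    0.69] F [-0.2 -0.6 -0.2] gap 0.0846764609714176 0.0
```

Call:
step_arm --moves '[[[0, 0, 30], [0, 0, 0], 85], [[0, 0, 60], [0, 0, 0], 85], [[0, 0, 82], [0, 0, 0], 85], [[0, 0, 88.5], [0, 0, 0], 85], [[0, 0, 88.5], [0, 0, 0], 85], [[0, 0, 88.5], [0, 0, 0], 85]]'

```text
clock: 7.33
tcp_pos: [0.3516, -0.2989, 0.0155]
orientation: [0.0, 0.707, 0.707, 0.0]
wrist_force: [0.5, -0.2, -0.8]
finger_gap: 0.085
grip_force: 0.0
```

Call:
step_arm --moves '[[[0, 0, 0], [0, 0, 0], 60], [[0, 0, 0], [0, 0, 0], 45], [[0, 0, 0], [0, 0, 0], 30], [[0, 0, 0], [0, 0, 0], 30], [[0, 0, 0], [0, 0, 0], 30], [[0, 0, 0], [0, 0, 0], 30], [[0, 0, 0], [0, 0, 0], 30]]'

```text
clock: 7.92
tcp_pos: [0.351, -0.2986, 0.0159]
orientation: [0.001, 0.707, 0.707, 0.0]
wrist_force: [-0.9, 0.8, 5.9]
finger_gap: 0.0361
grip_force: 39.6
```

```bash
python3 -c "
from h import *
plan(.5437,-.2932,.12)"
```

```text
t 7.92 tcp [ 0.351  -0.2986  0.0159] shift [   5.5  192.9 -103.8] turn [ 0.0015  0.0014 -0.0009] j [-0.88  0.28 -0.58  0.71  0.    0.69] F [-0.9  0.8  5.9] gap 0.036111832730683996 39.564053462818265
```

Call:
step_arm --moves '[[[0, 0, -5], [0, 0, 0], 30], [[0, 0, -15], [0, 0, 0], 30], [[0, 0, -40], [0, 0, 0], 30], [[0, 0, -75], [0, 0, 0], 30], [[0, 10, -85], [0, 0, 0], 30], [[1, 40, -85], [0, 0, 0], 30], [[2, 75, -85], [0, 0, 0], 30], [[3, 110, -85], [0, 0, 0], 30]]'

```text
clock: 8.58
tcp_pos: [0.4614, -0.2954, 0.101]
orientation: [0.001, 0.708, 0.706, 0.0]
wrist_force: [-0.6, -0.2, -1.0]
finger_gap: 0.0368
grip_force: 40.2
```

Call:
step_arm --moves '[[[1, 35, 0], [0, 0, 0], 30], [[2, 65, 0], [0, 0, 0], 30], [[2.5, 80, 10], [0, 0, 0], 30], [[2.5, 83, 30], [0, 0, 0], 30], [[2.5, 83, 30], [0, 0, 0], 30], [[2.5, 83, 30], [0, 0, 0], 30]]'

```text
clock: 9.08
tcp_pos: [0.542, -0.2916, 0.0686]
orientation: [-0.002, 0.707, 0.707, -0.0]
wrist_force: [0.2, 0.3, -0.5]
finger_gap: 0.0366
grip_force: 40.3
```

```bash
python3 -c "
from h import *
import cv2
plan(.5437,-.2932,.0195)
im=imaging.read_camera('wrist')
cv2.imwrite('pics/w4.png',im[:,:,::-1])"
```

```text
t 9.08 tcp [ 0.542  -0.2916  0.0686] shift [-1.7  1.8 49.1] turn [-0.0034 -0.0023 -0.0006] j [-0.62  0.48 -0.11  0.98 -0.    0.95] F [ 0.2  0.3 -0.5] gap 0.036626400372273424 40.26521337451413
```

View pics/w4.png

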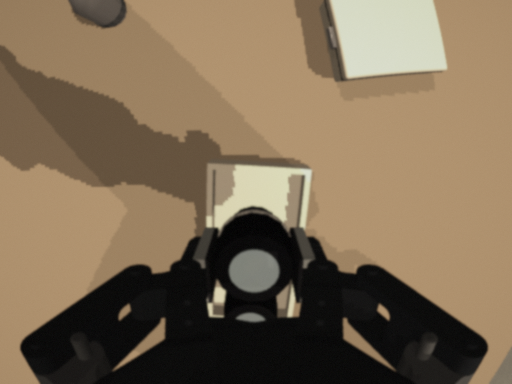

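Call:
step_arm --moves '[[[-1, 1.5, 20], [0, 0, 0], 30], [[-1, 1.5, 36], [0, 0, 0], 30], [[-1, 1.5, 43], [0, 0, 0], 30], [[-1, 1.5, 46], [0, 0, 0], 30], [[-1, 1.5, 48], [0, 0, 0], 30], [[-1, 1.5, 48], [0, 0, 0], 30]]'

```text
clock: 9.63
tcp_pos: [0.545, -0.2941, 0.0226]
orientation: [0.0, 0.708, 0.707, 0.0]
wrist_force: [-1.1, -0.8, -0.6]
finger_gap: 0.0369
grip_force: 40.3
```

Call:
step_arm --moves '[[[0, 0, 0.5], [0, 0, 0], 30], [[0, 0, 0.5], [0, 0, 0], 30]]'

```text
clock: 9.8
tcp_pos: [0.5454, -0.2941, 0.0222]
orientation: [0.001, 0.707, 0.707, 0.0]
wrist_force: [-0.6, -0.0, -1.6]
finger_gap: 0.0366
grip_force: 40.3
```

Call:
step_arm --moves '[[[0, 0, 0.5], [0, 0, 0], 30], [[0, 0, 0.5], [0, 0, 0], 30]]'

```text
clock: 9.97
tcp_pos: [0.5451, -0.2939, 0.0212]
orientation: [0.0, 0.707, 0.707, 0.0]
wrist_force: [-0.0, -0.7, -0.5]
finger_gap: 0.0365
grip_force: 40.3
```

Call:
step_arm --moves '[[[0, 0, 0.6], [0, 0, 0], 30], [[0, 0, 1.2], [0, 0, 0], 30], [[0, 0, 1.2], [0, 0, 0], 30]]'

```text
clock: 10.22
tcp_pos: [0.545, -0.2937, 0.02]
orientation: [0.0, 0.707, 0.707, 0.0]
wrist_force: [-0.6, 1.1, 1.5]
finger_gap: 0.0369
grip_force: 40.6
```

Call:
step_arm --moves '[[[0, 0, 0.4], [0, 0, 0], 30], [[0, 0, 0.4], [0, 0, 0], 30]]'

```text
clock: 10.38
tcp_pos: [0.545, -0.2938, 0.02]
orientation: [0.0, 0.707, 0.707, 0.0]
wrist_force: [-2.3, 0.5, 5.6]
finger_gap: 0.036
grip_force: 40.9
```

Call:
step_arm --moves '[[[0, 0, 0.5], [0, 0, 0], 30], [[0, 0, 0.5], [0, 0, 0], 30]]'

```text
clock: 10.55
tcp_pos: [0.545, -0.2938, 0.02]
orientation: [0.0, 0.707, 0.707, 0.0]
wrist_force: [-2.3, 1.9, 9.0]
finger_gap: 0.0364
grip_force: 41.2
```

Call:
step_arm --moves '[[[0, 0, 0], [0, 0, 0], 42], [[0, 0, 0], [0, 0, 0], 50], [[0, 0, 0], [0, 0, 0], 65], [[0, 0, 0], [0, 0, 0], 80], [[0, 0, -10], [0, 0, 0], 85], [[0, 0, -40], [0, 0, 0], 85], [[0, 0, -80], [0, 0, 0], 85], [[0, 0, -100], [0, 0, 0], 85]]'

```text
clock: 11.22
tcp_pos: [0.5461, -0.2945, 0.1231]
orientation: [0.002, 0.707, 0.707, 0.0]
wrist_force: [0.5, -1.3, 0.2]
finger_gap: 0.0849
grip_force: 0.0
```

Call:
step_arm --moves '[[[35, -25, 0], [0, 0, 0], 85], [[70, -50, 0], [0, 0, 0], 85], [[105, -75, 0], [0, 0, 0], 85], [[135, -97, 0], [0, 0, 0], 85], [[150, -108, 0], [0, 0, 0], 85], [[152, -110, 0], [0, 0, 0], 85], [[152, -110, 0], [0, 0, 0], 85], [[152, -110, 0], [0, 0, 0], 85]]'

```text
clock: 11.88
tcp_pos: [0.4364, -0.1425, 0.1196]
orientation: [0.001, 0.707, 0.707, 0.0]
wrist_force: [0.6, 0.3, 0.2]
finger_gap: 0.085
grip_force: 0.0
```

```bash
python3 -c "
from h import *
import cv2
plan(.4352,-.1416,.018)
p=imaging.camera_params('wrist');im=imaging.read_camera('wrist')
cv2.imwrite('pics/w5.png',im[:,:,::-1]);np.savez('pics/w5.npz',**p)"
```

```text
t 11.88 tcp [ 0.4364 -0.1425  0.1196] shift [  1.1  -1.4 101.6] turn [ 0.0025  0.0014 -0.0009] j [-0.49  0.16 -0.44  0.97 -0.    1.08] F [0.6 0.3 0.2] gap 0.08499918384255362 0.0
```

View pics/w5.png

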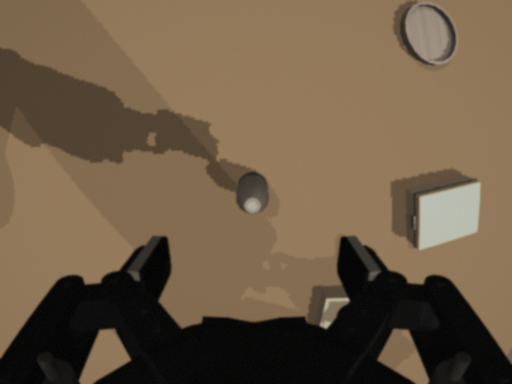

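```bash
python3 -c "
from h import *
p=dict(np.load('pics/w5.npz'))
a=onz('wrist',253,205,.06,p);print(a)
plan(a[0],a[1],.0165)"
```

```text
[ 0.43583905 -0.1422603   0.06      ]
t 11.93 tcp [ 0.4366 -0.1429  0.1194] shift [  0.7  -0.9 102.9] turn [ 0.0022  0.0013 -0.0015] j [-0.49  0.16 -0.44  0.97 -0.    1.08] F [-0.  -0.7  0.2] gap 0.08514578853182891 0.0
```

Call:
step_arm --moves '[[[0.5, -1, 35], [0, 0, 0], 85], [[0.5, -1, 70], [0, 0, 0], 85], [[0.5, -1, 95], [0, 0, 0], 85], [[0.5, -1, 102.5], [0, 0, 0], 85], [[0.5, -1, 102.5], [0, 0, 0], 85], [[0.5, -1, 102.5], [0, 0, 0], 85]]'

```text
clock: 12.43
tcp_pos: [0.4348, -0.1419, 0.0165]
orientation: [-0.0, 0.708, 0.706, 0.0]
wrist_force: [0.0, -0.1, 0.4]
finger_gap: 0.0851
grip_force: 0.0
```

Call:
step_arm --moves '[[[0, 0, 0], [0, 0, 0], 60], [[0, 0, 0], [0, 0, 0], 45], [[0, 0, 0], [0, 0, 0], 33], [[0, 0, 0], [0, 0, 0], 18], [[0, 0, 0], [0, 0, 0], 18], [[0, 0, 0], [0, 0, 0], 18], [[0, 0, 0], [0, 0, 0], 18], [[0, 0, 0], [0, 0, 0], 18]]'

```text
clock: 13.1
tcp_pos: [0.4346, -0.1414, 0.017]
orientation: [0.001, 0.707, 0.707, 0.0]
wrist_force: [-0.9, 1.2, 6.0]
finger_gap: 0.0245
grip_force: 39.0
```

```bash
python3 -c "
from h import *
plan(.5350,.326,.15)"
```

```text
t 13.10 tcp [ 0.4346 -0.1414  0.017 ] shift [ 467.3  100.2 -133.2] turn [ 0.0014  0.0007 -0.0009] j [-0.49  0.27 -0.59  0.71  0.    1.08] F [-0.9  1.2  6. ] gap 0.024509380622449905 38.978768369343015
```

Call:
step_arm --moves '[[[0, 0, -5], [0, 0, 0], 18], [[0, 0, -15], [0, 0, 0], 18], [[0, 0, -40], [0, 0, 0], 18], [[0, 0, -75], [0, 0, 0], 18], [[5, 0, -105], [0, 0, 0], 18], [[35, 7, -115], [0, 0, 0], 18], [[70, 15, -115], [0, 0, 0], 18], [[110, 23, -115], [0, 0, 0], 18]]'

```text
clock: 13.77
tcp_pos: [0.4583, -0.0311, 0.1329]
orientation: [0.002, 0.709, 0.706, 0.001]
wrist_force: [0.5, -0.4, -0.4]
finger_gap: 0.0246
grip_force: 39.5
```

Call:
step_arm --moves '[[[40, 8, 0], [0, 0, 0], 18], [[80, 16, 0], [0, 0, 0], 18], [[120, 24, 0], [0, 0, 0], 18], [[160, 32, 0], [0, 0, 0], 18], [[200, 40, 0], [0, 0, 0], 18], [[240, 48, 0], [0, 0, 0], 18], [[275, 56, 0], [0, 0, 0], 18], [[310, 64, 0], [0, 0, 0], 18]]'

```text
clock: 14.43
tcp_pos: [0.521, 0.281, 0.1312]
orientation: [-0.0, 0.707, 0.707, -0.0]
wrist_force: [0.7, -1.1, -0.5]
finger_gap: 0.025
grip_force: 39.5
```

Call:
step_arm --moves '[[[30, 7, 0], [0, 0, 0], 18], [[45, 11, 0], [0, 0, 0], 18], [[50, 12, 0], [0, 0, 0], 18], [[50, 12, 0], [0, 0, 0], 18], [[50, 12, 0], [0, 0, 0], 18]]'

```text
clock: 14.85
tcp_pos: [0.5329, 0.3281, 0.1309]
orientation: [-0.0, 0.707, 0.707, -0.001]
wrist_force: [-0.3, 0.0, -1.1]
finger_gap: 0.0244
grip_force: 39.4
```

```bash
python3 -c "
from h import *
import cv2
plan(.546,.386,.021)
p=imaging.camera_params('wrist');im=imaging.read_camera('wrist')
cv2.imwrite('pics/w6.png',im[:,:,::-1]);np.savez('pics/w6.npz',**p)"
```

```text
t 14.85 tcp [0.5329 0.3281 0.1309] shift [ 58.   13.2 109.8] turn [-0.0012  0.0009 -0.001 ] j [ 0.42  0.46  0.01  1.12 -0.    2.  ] F [-0.3  0.  -1.1] gap 0.02439720130033988 39.447380196779704
```

View pics/w6.png

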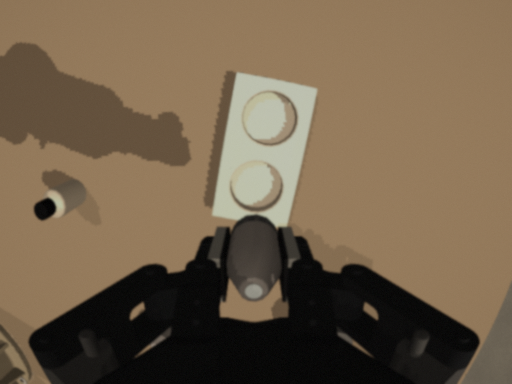

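```bash
python3 -c "
from h import *
p=dict(np.load('pics/w6.npz'))
for u,v,z in [(269.5,118,.018),(257,185,.018),(45,208,.066)]: print(onz('wrist',u,v,z,p))
plan(.546,.386,.021)"
```

```text
[0.54618522 0.3885884  0.018     ]
[0.53553473 0.32913102 0.018     ]
[0.34471251 0.32150342 0.066     ]
t 14.90 tcp [0.533  0.3276 0.131 ] shift [ 58.5  13.  110. ] turn [-0.001   0.0008 -0.0017] j [ 0.42  0.46  0.01  1.12 -0.    2.  ] F [ 0.6 -0.1 -1.6] gap 0.0248020186607753 39.44744006905239
```

Call:
step_arm --moves '[[[30, 7, 0], [0, 0, 0], 18], [[55, 12, 15], [0, 0, 0], 18], [[59.5, 13, 50], [0, 0, 0], 18], [[59.5, 13, 80], [0, 0, 0], 18], [[59.5, 13, 98], [0, 0, 0], 18], [[59.5, 13, 104], [0, 0, 0], 18], [[59.5, 13, 107], [0, 0, 0], 18], [[59.5, 13, 107], [0, 0, 0], 18]]'

```text
clock: 15.57
tcp_pos: [0.5469, 0.3873, 0.0247]
orientation: [0.0, 0.708, 0.706, 0.0]
wrist_force: [-0.4, 0.5, -0.6]
finger_gap: 0.0245
grip_force: 39.5
```

```bash
python3 -c "
from h import *
plan(.546,.387,.021)"
```

```text
t 15.57 tcp [0.5469 0.3873 0.0247] shift [-0.3 -0.9  3.7] turn [ 0.0001 -0.     -0.0024] j [ 0.5   0.61 -0.    0.95 -0.    2.07] F [-0.4  0.5 -0.6] gap 0.024466887345850015 39.47745732819385
```

Call:
step_arm --moves '[[[0, 0, 1], [0, 0, 0], 18], [[0, 0, 2], [0, 0, 0], 18], [[0, 0, 3], [0, 0, 0], 18], [[0, 0, 3], [0, 0, 0], 18]]'

```text
clock: 15.9
tcp_pos: [0.5471, 0.3885, 0.0222]
orientation: [0.0, 0.707, 0.707, 0.001]
wrist_force: [0.4, 0.7, -0.7]
finger_gap: 0.0249
grip_force: 39.5
```

Call:
step_arm --moves '[[[0, 0, 0.5], [0, 0, 0], 18], [[0, 0, 0.5], [0, 0, 0], 18]]'

```text
clock: 16.07
tcp_pos: [0.5468, 0.3885, 0.0212]
orientation: [0.0, 0.707, 0.707, 0.0]
wrist_force: [0.4, -0.3, 0.8]
finger_gap: 0.0247
grip_force: 39.6
```

Call:
step_arm --moves '[[[0, 0, 0.5], [0, 0, 0], 18], [[0, 0, 0.5], [0, 0, 0], 18]]'

```text
clock: 16.23
tcp_pos: [0.5468, 0.3885, 0.0211]
orientation: [0.0, 0.707, 0.707, 0.0]
wrist_force: [-0.8, -1.2, 4.2]
finger_gap: 0.0247
grip_force: 40.0
```

Call:
step_arm --moves '[[[0, 0, 0], [0, 0, 0], 29], [[0, 0, 0], [0, 0, 0], 36], [[0, 0, 0], [0, 0, 0], 50], [[0, 0, 0], [0, 0, 0], 70], [[0, 0, -10], [0, 0, 0], 85], [[0, 0, -40], [0, 0, 0], 85], [[0, 0, -80], [0, 0, 0], 85], [[0, 0, -110], [0, 0, 0], 85]]'

```text
clock: 16.9
tcp_pos: [0.5466, 0.3884, 0.133]
orientation: [0.0, 0.707, 0.707, 0.0]
wrist_force: [0.5, 0.2, 0.8]
finger_gap: 0.0849
grip_force: 0.0
```

Call:
step_arm --moves '[[[-35, -18, 0], [0, 0, 0], 85], [[-70, -36, 0], [0, 0, 0], 85], [[-105, -54, 0], [0, 0, 0], 85], [[-140, -72, 0], [0, 0, 0], 85], [[-175, -91, 0], [0, 0, 0], 85], [[-210, -109, 0], [0, 0, 0], 85], [[-238, -122, 15], [0, 0, 0], 85], [[-241, -125, 30], [0, 0, 0], 85]]'

```text
clock: 17.57
tcp_pos: [0.4194, 0.1442, 0.1012]
orientation: [0.001, 0.709, 0.706, -0.0]
wrist_force: [-0.4, 0.5, -0.3]
finger_gap: 0.0854
grip_force: 0.0
```

Call:
step_arm --moves '[[[0, 0, 0], [0, 0, 0], 85], [[0, 0, 0], [0, 0, 0], 85]]'

```text
clock: 17.73
tcp_pos: [0.4212, 0.1472, 0.1007]
orientation: [-0.0, 0.708, 0.706, 0.0]
wrist_force: [0.2, -0.7, 0.3]
finger_gap: 0.085
grip_force: 0.0
```

```bash
python3 -c "
from h import *
import cv2
plan(.4217,.147,.015)
p=imaging.camera_params('wrist');im=imaging.read_camera('wrist')
cv2.imwrite('pics/w7.png',im[:,:,::-1]);np.savez('pics/w7.npz',**p)"
```

```text
t 17.73 tcp [0.4212 0.1472 0.1007] shift [-0.2  0.5 85.7] turn [ 0.     -0.0003 -0.002 ] j [ 0.16  0.15 -0.5   0.92  0.    1.73] F [ 0.2 -0.7  0.3] gap 0.08497517570949895 0.0
```

View pics/w7.png

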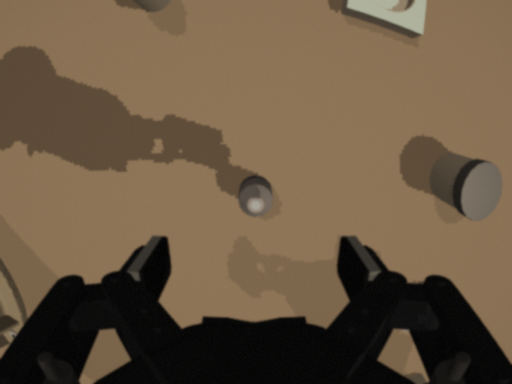

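Call:
step_arm --moves '[[[0, 0.5, 30], [0, 0, 0], 85], [[0, 0.5, 60], [0, 0, 0], 85], [[0, 0.5, 80], [0, 0, 0], 85], [[0, 0.5, 85.5], [0, 0, 0], 85], [[0, 0.5, 85.5], [0, 0, 0], 85], [[0, 0.5, 85.5], [0, 0, 0], 85]]'

```text
clock: 18.28
tcp_pos: [0.423, 0.1482, 0.0156]
orientation: [0.0, 0.707, 0.707, 0.001]
wrist_force: [-0.3, 1.0, 0.3]
finger_gap: 0.0849
grip_force: 0.0
```

Call:
step_arm --moves '[[[0, 0, 0], [0, 0, 0], 60], [[0, 0, 0], [0, 0, 0], 45], [[0, 0, 0], [0, 0, 0], 33], [[0, 0, 0], [0, 0, 0], 18], [[0, 0, 0], [0, 0, 0], 18], [[0, 0, 0], [0, 0, 0], 18], [[0, 0, 0], [0, 0, 0], 18], [[0, 0, 0], [0, 0, 0], 18]]'

```text
clock: 18.95
tcp_pos: [0.4223, 0.1475, 0.0155]
orientation: [0.0, 0.708, 0.707, 0.001]
wrist_force: [-0.5, 0.6, 5.7]
finger_gap: 0.0241
grip_force: 39.1
```

Call:
step_arm --moves '[[[0, 0, -5], [0, 0, 0], 18], [[0, 0, -15], [0, 0, 0], 18], [[0, 0, -40], [0, 0, 0], 18], [[0, 0, -75], [0, 0, 0], 18], [[5, 0, -85], [0, 0, 0], 18], [[35, 22, -85], [0, 0, 0], 18], [[70, 44, -85], [0, 0, 0], 18], [[105, 66, -85], [0, 0, 0], 18]]'

```text
clock: 19.62
tcp_pos: [0.4888, 0.2532, 0.1008]
orientation: [0.0, 0.708, 0.706, 0.001]
wrist_force: [1.5, 0.0, -0.4]
finger_gap: 0.0242
grip_force: 39.5
```

Call:
step_arm --moves '[[[35, 22, 0], [0, 0, 0], 18], [[60, 38, 0], [0, 0, 0], 18], [[72, 46, 10], [0, 0, 0], 18], [[74, 47, 30], [0, 0, 0], 18], [[74, 47, 30], [0, 0, 0], 18], [[74, 47, 30], [0, 0, 0], 18]]'

```text
clock: 20.12
tcp_pos: [0.5332, 0.3256, 0.0682]
orientation: [-0.001, 0.707, 0.707, -0.002]
wrist_force: [-0.0, -0.4, -1.1]
finger_gap: 0.0243
grip_force: 39.5
```

```bash
python3 -c "
from h import *
import cv2
plan(.535,.328,.0195)
im=imaging.read_camera('wrist')
cv2.imwrite('pics/w8.png',im[:,:,::-1])"
```

```text
t 20.12 tcp [0.5332 0.3256 0.0682] shift [ 2.5  2.  48.7] turn [-0.0042  0.002  -0.0007] j [ 0.42  0.5  -0.08  0.99 -0.    1.99] F [-0.  -0.4 -1.1] gap 0.02434536152491294 39.536621840670705
```

View pics/w8.png

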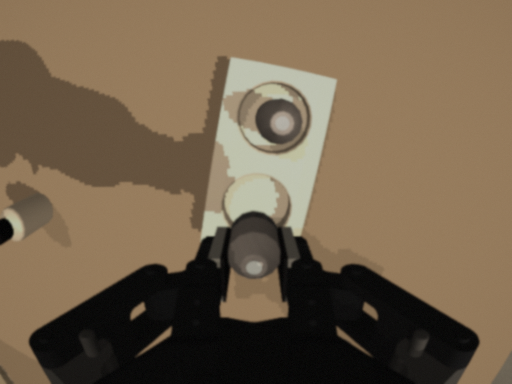

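Call:
step_arm --moves '[[[1.5, 1, 20], [0, 0, 0], 18], [[1.5, 1, 36], [0, 0, 0], 18], [[1.5, 1, 43], [0, 0, 0], 18], [[1.5, 1, 45], [0, 0, 0], 18], [[1.5, 1, 45], [0, 0, 0], 18]]'

```text
clock: 20.58
tcp_pos: [0.5358, 0.3273, 0.0252]
orientation: [-0.0, 0.708, 0.707, -0.0]
wrist_force: [-1.0, -0.5, -0.9]
finger_gap: 0.0241
grip_force: 39.5
```

Call:
step_arm --moves '[[[0, 0, 1], [0, 0, 0], 18], [[0, 0, 1.5], [0, 0, 0], 18], [[0, 0, 1.5], [0, 0, 0], 18]]'

```text
clock: 20.83
tcp_pos: [0.5366, 0.328, 0.0242]
orientation: [0.0, 0.708, 0.707, 0.001]
wrist_force: [-0.1, 0.2, -0.1]
finger_gap: 0.0246
grip_force: 39.5
```

Call:
step_arm --moves '[[[0, 0, 0.5], [0, 0, 0], 18], [[0, 0, 0.8], [0, 0, 0], 18], [[0, 0, 0.8], [0, 0, 0], 18]]'

```text
clock: 21.08
tcp_pos: [0.536, 0.3279, 0.0226]
orientation: [0.0, 0.707, 0.707, 0.0]
wrist_force: [-0.8, -0.8, -1.0]
finger_gap: 0.0244
grip_force: 39.5
```

Call:
step_arm --moves '[[[0, 0, 1], [0, 0, 0], 18], [[0, 0, 2], [0, 0, 0], 18], [[0, 0, 2], [0, 0, 0], 18]]'

```text
clock: 21.33
tcp_pos: [0.5358, 0.3277, 0.0201]
orientation: [-0.0, 0.707, 0.707, -0.0]
wrist_force: [-0.9, 0.2, 0.3]
finger_gap: 0.0239
grip_force: 39.5
```

Call:
step_arm --moves '[[[0, 0, 0.5], [0, 0, 0], 18], [[0, 0, 0.5], [0, 0, 0], 18]]'

```text
clock: 21.5
tcp_pos: [0.5359, 0.3278, 0.0197]
orientation: [-0.0, 0.707, 0.707, -0.0]
wrist_force: [-0.5, 0.2, -0.9]
finger_gap: 0.0245
grip_force: 39.5
```

Call:
step_arm --moves '[[[0, 0, 0.5], [0, 0, 0], 18], [[0, 0, 0.5], [0, 0, 0], 18]]'

```text
clock: 21.67
tcp_pos: [0.536, 0.3278, 0.0195]
orientation: [0.0, 0.707, 0.707, 0.0]
wrist_force: [-0.2, 0.4, -0.6]
finger_gap: 0.0239
grip_force: 39.6
```

Call:
step_arm --moves '[[[0, 0, 0.5], [0, 0, 0], 18], [[0, 0, 0.5], [0, 0, 0], 18]]'

```text
clock: 21.83
tcp_pos: [0.536, 0.3279, 0.0195]
orientation: [0.0, 0.707, 0.707, 0.0]
wrist_force: [-1.8, -1.4, 4.0]
finger_gap: 0.0244
grip_force: 40.0
```

Call:
step_arm --moves '[[[0, 0, 0.4], [0, 0, 0], 18], [[0, 0, 0.4], [0, 0, 0], 18]]'

```text
clock: 22.0
tcp_pos: [0.5361, 0.3279, 0.0195]
orientation: [0.0, 0.707, 0.707, 0.0]
wrist_force: [-2.5, -1.3, 7.0]
finger_gap: 0.0242
grip_force: 40.3
```

Call:
step_arm --moves '[[[0, 0, 0], [0, 0, 0], 29], [[0, 0, 0], [0, 0, 0], 36], [[0, 0, 0], [0, 0, 0], 50], [[0, 0, 0], [0, 0, 0], 70], [[0, 0, -10], [0, 0, 0], 85], [[0, 0, -40], [0, 0, 0], 85], [[0, 0, -80], [0, 0, 0], 85], [[0, 0, -110], [0, 0, 0], 85]]'

```text
clock: 22.67
tcp_pos: [0.5361, 0.3279, 0.1312]
orientation: [0.0, 0.707, 0.707, 0.0]
wrist_force: [1.0, 0.3, 0.3]
finger_gap: 0.0852
grip_force: 0.0
```

Call:
step_arm --moves '[[[-2, -35, 0], [0, 0, 0], 85], [[-4, -70, 0], [0, 0, 0], 85], [[-6, -110, 0], [0, 0, 0], 85], [[-8, -150, 0], [0, 0, 0], 85], [[-10, -185, 0], [0, 0, 0], 85], [[-10, -194, 0], [0, 0, 0], 85], [[-10, -194, 0], [0, 0, 0], 85], [[-10, -194, 0], [0, 0, 0], 85]]'

```text
clock: 23.33
tcp_pos: [0.3427, 0.3186, 0.1295]
orientation: [0.0, 0.707, 0.707, 0.001]
wrist_force: [1.0, 0.1, 0.5]
finger_gap: 0.085
grip_force: 0.0
```

```bash
python3 -c "
from h import *
import cv2
plan(.342,.318,.015)
p=imaging.camera_params('wrist');im=imaging.read_camera('wrist')
cv2.imwrite('pics/w9.png',im[:,:,::-1]);np.savez('pics/w9.npz',**p)"
```

```text
t 23.33 tcp [0.3427 0.3186 0.1295] shift [ -0.8  -1.  114.5] turn [ 0.0024 -0.0012 -0.0001] j [ 0.58  0.17 -0.41  1.   -0.    2.15] F [1.  0.1 0.5] gap 0.08501072161373423 0.0
```

View pics/w9.png

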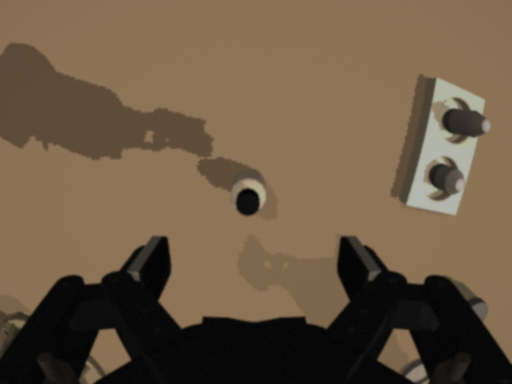

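```bash
python3 -c "
from h import *
p=dict(np.load('pics/w9.npz'))
a=onz('wrist',248,204,.066,p);print(a)
plan(a[0],a[1],.012)"
```

```text
[0.33852288 0.31849598 0.066     ]
t 23.38 tcp [0.3436 0.3187 0.1294] shift [ -0.4  -5.4 117.4] turn [ 0.0026 -0.0014 -0.0009] j [ 0.58  0.17 -0.4   1.   -0.    2.15] F [ 1.5  0.1 -0.2] gap 0.08499279183261069 0.0
```

Call:
step_arm --moves '[[[-0.5, -4.5, 0], [0, 0, 0], 85], [[-0.5, -4.5, 30], [0, 0, 0], 85], [[-0.5, -4.5, 65], [0, 0, 0], 85], [[-0.5, -4.5, 100], [0, 0, 0], 85], [[-0.5, -4.5, 115], [0, 0, 0], 85], [[-0.5, -4.5, 117], [0, 0, 0], 85], [[-0.5, -4.5, 117], [0, 0, 0], 85], [[-0.5, -4.5, 117], [0, 0, 0], 85]]' --grip_force 30

```text
clock: 24.05
tcp_pos: [0.3388, 0.318, 0.0122]
orientation: [0.0, 0.708, 0.706, 0.001]
wrist_force: [-1.1, 0.1, -0.3]
finger_gap: 0.0846
grip_force: 0.0
```

Call:
step_arm --moves '[[[0, 0, 0], [0, 0, 0], 60], [[0, 0, 0], [0, 0, 0], 45], [[0, 0, 0], [0, 0, 0], 35], [[0, 0, 0], [0, 0, 0], 22], [[0, 0, 0], [0, 0, 0], 22], [[0, 0, 0], [0, 0, 0], 22], [[0, 0, 0], [0, 0, 0], 22], [[0, 0, 0], [0, 0, 0], 22]]'

```text
clock: 24.72
tcp_pos: [0.3379, 0.3178, 0.0123]
orientation: [0.0, 0.707, 0.707, 0.001]
wrist_force: [-0.9, -0.3, 5.8]
finger_gap: 0.0291
grip_force: 29.5
```

```bash
python3 -c "
from h import *
plan(.6037,.0108,.13)"
```

```text
t 24.72 tcp [0.3379 0.3178 0.0123] shift [-306.7  266.2 -117.6] turn [ 0.0012 -0.0008 -0.001 ] j [ 0.58  0.29 -0.58  0.7  -0.    2.15] F [-0.9 -0.3  5.8] gap 0.029119894117040242 29.48422181652859
```

Call:
step_arm --moves '[[[0, 0, -5], [0, 0, 0], 22], [[0, 0, -15], [0, 0, 0], 22], [[0, 0, -40], [0, 0, 0], 22], [[0, 0, -75], [0, 0, 0], 22], [[-5, 2, -105], [0, 0, 0], 22], [[-35, 12, -115], [0, 0, 0], 22], [[-70, 25, -115], [0, 0, 0], 22], [[-105, 40, -115], [0, 0, 0], 22]]'

```text
clock: 25.38
tcp_pos: [0.3779, 0.2121, 0.128]
orientation: [0.001, 0.706, 0.708, 0.001]
wrist_force: [1.2, 0.5, -2.1]
finger_gap: 0.0292
grip_force: 29.8
```

Call:
step_arm --moves '[[[-35, 18, 0], [0, 0, 0], 22], [[-70, 36, 0], [0, 0, 0], 22], [[-105, 54, 0], [0, 0, 0], 22], [[-138, 75, 0], [0, 0, 0], 22], [[-165, 102, 0], [0, 0, 0], 22], [[-182, 135, 0], [0, 0, 0], 22], [[-192, 170, 0], [0, 0, 0], 22], [[-198, 200, 0], [0, 0, 0], 22]]'

```text
clock: 26.05
tcp_pos: [0.5791, 0.0121, 0.1267]
orientation: [0.0, 0.708, 0.706, 0.0]
wrist_force: [0.4, 0.6, 0.4]
finger_gap: 0.0293
grip_force: 29.8
```

Call:
step_arm --moves '[[[-2, 18, 5], [0, 0, 0], 22], [[-3, 25, 20], [0, 0, 0], 22], [[-3, 26, 40], [0, 0, 0], 22], [[-3, 26, 45], [0, 0, 0], 22], [[-3, 26, 45], [0, 0, 0], 22]]'

```text
clock: 26.47
tcp_pos: [0.601, 0.0115, 0.0794]
orientation: [-0.002, 0.707, 0.707, -0.002]
wrist_force: [0.1, 0.6, -0.3]
finger_gap: 0.0289
grip_force: 29.8
```

```bash
python3 -c "
from h import *
import cv2
plan(.6037,.0108,.0163)
p=imaging.camera_params('wrist');im=imaging.read_camera('wrist')
cv2.imwrite('pics/w10.png',im[:,:,::-1]);np.savez('pics/w10.npz',**p)"
```

```text
t 26.47 tcp [0.601  0.0115 0.0794] shift [-0.7  3.  63.1] turn [-0.0051 -0.0007 -0.001 ] j [-0.11  0.45 -0.13  0.99  0.    1.46] F [ 0.1  0.6 -0.3] gap 0.028881130111896157 29.838511386187747
```

View pics/w10.png

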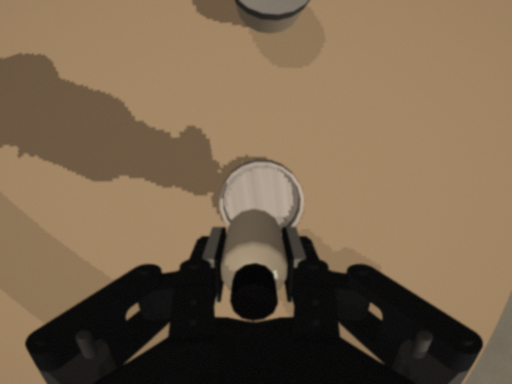

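```bash
python3 -c "
from h import *
p=dict(np.load('pics/w10.npz'))
a=onz('wrist',261.5,201,.012,p);print(a)
plan(.6045,.0115,.0163)"
```

```text
[0.60637976 0.01238287 0.012     ]
t 26.52 tcp [0.6019 0.0115 0.0808] shift [ 0.   2.8 64.5] turn [-0.0028 -0.0004 -0.0009] j [-0.11  0.45 -0.13  0.99  0.    1.46] F [-0.   0.2 -0.2] gap 0.029330866853083302 29.83862144057639
```

Call:
step_arm --moves '[[[0, 2.5, 20], [0, 0, 0], 22], [[0, 2.5, 45], [0, 0, 0], 22], [[0, 2.5, 57], [0, 0, 0], 22], [[0, 2.5, 61], [0, 0, 0], 22], [[0, 2.5, 62], [0, 0, 0], 22], [[0, 2.5, 62], [0, 0, 0], 22]]'

```text
clock: 27.02
tcp_pos: [0.6063, 0.0113, 0.0208]
orientation: [0.001, 0.707, 0.707, 0.001]
wrist_force: [1.1, 0.4, -0.4]
finger_gap: 0.0294
grip_force: 29.8
```

Call:
step_arm --moves '[[[0, 0, 0.5], [0, 0, 0], 22], [[0, 0, 1], [0, 0, 0], 22], [[0, 0, 1], [0, 0, 0], 22]]'

```text
clock: 27.27
tcp_pos: [0.6064, 0.0112, 0.0196]
orientation: [0.001, 0.707, 0.707, 0.001]
wrist_force: [0.1, -0.5, -0.6]
finger_gap: 0.029
grip_force: 29.8
```

Call:
step_arm --moves '[[[0, 0, 0.5], [0, 0, 0], 22], [[0, 0, 0.5], [0, 0, 0], 22]]'

```text
clock: 27.43
tcp_pos: [0.6059, 0.0112, 0.0183]
orientation: [0.0, 0.707, 0.707, 0.0]
wrist_force: [0.8, -0.4, -0.5]
finger_gap: 0.029
grip_force: 29.8
```

Call:
step_arm --moves '[[[0, 0, 0.7], [0, 0, 0], 22], [[0, 0, 1.4], [0, 0, 0], 22], [[0, 0, 1.4], [0, 0, 0], 22]]'

```text
clock: 27.68
tcp_pos: [0.6056, 0.0112, 0.0164]
orientation: [-0.0, 0.707, 0.707, -0.0]
wrist_force: [-0.1, 0.3, -1.0]
finger_gap: 0.0293
grip_force: 29.9
```

Call:
step_arm --moves '[[[0, 0, 0.5], [0, 0, 0], 22], [[0, 0, 0.5], [0, 0, 0], 22]]'

```text
clock: 27.85
tcp_pos: [0.6056, 0.0112, 0.0163]
orientation: [-0.0, 0.707, 0.707, -0.0]
wrist_force: [-2.4, 0.2, 3.3]
finger_gap: 0.0289
grip_force: 30.1
```

Call:
step_arm --moves '[[[0, 0, 0.5], [0, 0, 0], 22], [[0, 0, 0.5], [0, 0, 0], 22]]'

```text
clock: 28.02
tcp_pos: [0.6056, 0.0112, 0.0163]
orientation: [0.0, 0.707, 0.707, 0.0]
wrist_force: [-3.4, -0.2, 6.5]
finger_gap: 0.0289
grip_force: 30.5
```

Seated; release, lift and retreat.

Call:
step_arm --moves '[[[0, 0, 0], [0, 0, 0], 33], [[0, 0, 0], [0, 0, 0], 42], [[0, 0, 0], [0, 0, 0], 55], [[0, 0, 0], [0, 0, 0], 75], [[0, 0, -10], [0, 0, 0], 85], [[0, 0, -40], [0, 0, 0], 85], [[0, 0, -80], [0, 0, 0], 85], [[0, 0, -120], [0, 0, 0], 85]]'

```text
clock: 28.68
tcp_pos: [0.6045, 0.0114, 0.1365]
orientation: [-0.001, 0.707, 0.707, -0.001]
wrist_force: [1.2, 0.2, 0.6]
finger_gap: 0.085
grip_force: 0.0
```

Call:
step_arm --moves '[[[0, -40, 0], [0, 0, 0], 85], [[0, -80, 0], [0, 0, 0], 85], [[0, -120, 0], [0, 0, 0], 85], [[0, -160, 0], [0, 0, 0], 85], [[0, -180, 0], [0, 0, 0], 85], [[0, -180, 0], [0, 0, 0], 85]]'

```text
clock: 29.18
tcp_pos: [0.4204, 0.0121, 0.1359]
orientation: [-0.001, 0.707, 0.707, -0.001]
wrist_force: [0.1, -0.1, -0.1]
finger_gap: 0.0844
grip_force: 0.0
```

```bash
python3 -c "
from h import *
import cv2
cv2.imwrite('pics/s1.png',imaging.read_camera('scene')[30:384,80:410,::-1].repeat(1,0))
i=cv2.imread('pics/s1.png');i=cv2.resize(i,(559,600),interpolation=cv2.INTER_CUBIC);cv2.imwrite('pics/s1b.png',cv2.convertScaleAbs(i,alpha=1.4,beta=10))
print(telemetry.get_state()['clock'])"
```

```text
29.2333
```

View pics/s1b.png

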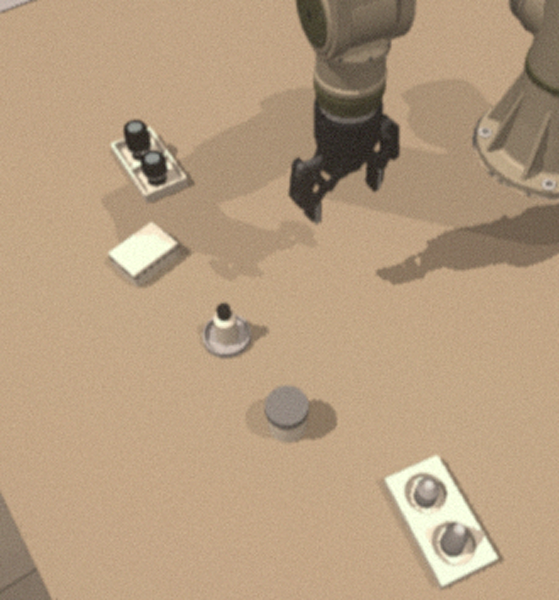

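The scene view shows all five parts upright in their places: the eyepieces at (135,137) and (153,165), the bottle at (225,320), and the objectives at (427,490) and (455,537). The jar and slide box have not moved, and the gripper is clear.

```bash
python3 -c "
from workcell import env
print(env.hand_in())"
```

```text
the job is handed in; nothing more can be done
None
```

The job is handed in at about 29 s on the robot's clock: both eyepieces are in the tray bays, both objectives in the block wells and the oil bottle in the dish, all upright and released, and the final scene picture shows the specimen jar and slide box undisturbed.

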